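Close and lock the sliding inspection cover of a pump drive housing

ROBOT

A 7-joint arm with a two-finger parallel gripper is mounted at the origin on the work surface. World frame = base frame: x ahead of the robot, y to its left, z up, the work surface at z = 0. Lengths are in m, angles in rad, forces in N, time in s.
With the tool pointing down it reaches from about 0.35 to 0.9 m from the base axis. Payload 8.1 kg.
Tool frame: the origin (TCP) lies midway between the tips of the shut fingers; the grasp point (between the pads) lies 19 mm behind it; z points along the fingers, y is the direction in which the jaws open and shut (so a half turn about z gives the same grasp; the last joint's range is limited). The gripper opens to 92 mm and grips with 3 to 60 N. Pads are 19 mm wide; open, the fingers measure 130 mm over their backs; the gripper's body (75 mm by 190 mm) begins 47 mm behind the grasp point.
Start: joints at [-1.352, 0.434, 0.025, 1.573, -0.012, 1.134, -0.075], TCP at [0.198, 0.593, 0.227] pointing down, gripper open.
Joint ranges: [-2.62, 2.62], [-0.44, 2.09], [-1.27, 1.32], [0.08, 2.57], [-1.32, 4.46], [0.12, 2], [-2.74, 2.74]. Speed limits (rad/s): [2.22, 2.22, 3.01, 3.01, 3.14, 3.14, 3.14].

INTERFACE

Orientations are given as a rotation vector (axis times angle).
In Python, from cell import monitor, get_image, get_calibration, workorder, look_for, masks_of gives the robot as it stands.
- The arm moves only by the shell command python3 -m crank 'ROWS' [FORCE]. ROWS is JSON, a list of rows, each a list of 3 entries, a list of its own where there are three numbers: the shift along the tool's x, y, z in cm, then the turn about the tool's z in degrees, then the closure in counts, from 0 (fully open) to 255 (shut). A call has 1 to 5 rows; each row shifts and turns the commanded pose from where the row before left it, along the tool's axes as they then stand; what a row does not reach is not made up. A row lasts 1/10 s, in which the tool goes at most 50 mm and 8.59 degrees, less where a joint would pass 70% of its speed; a pose out of reach is approached as far as the arm can. A call with a gripper value outside its range is refused whole. The fingers move at their own pace and stop on an object; FORCE is the grip in N (left out, the last holds). Time passes only in rows, so rows that do not move let the fingers close. It gives the time, the measured TCP pose, the force and the opening at its end, in the units of the state.
- monitor.observe(): the state, without advancing time (a new reading comes with each control period).
- get_image(name): name is "scene" or "top" or "wrist"; returns (picture, depth): 384x512x3 uint8, red, green, blue; 384x512 float32, m along the optical axis (not along the pixel's ray), 0 where there is no reading.
- get_calibration(name): a dict with "fx", "fy", "cx", "cy" (pixels), "R" (3x3) and "t" (3): a world point X has camera coordinates R X + t. Camera axes: x right, y down, z forward; pixel columns grow to the right and rows downward; lengths in m; the calibration is good to about 2 mm. The wrist camera is an equidistant fisheye: a pixel r from the principal point sees the ray r / f radians off the axis. A picture is of the moment at which its call begins: read the wrist's pose just before it. get_calibration takes no time and is no camera call; for the wrist camera it gives the pose at the moment of the call.
- workorder.sign_off(): hands the job in, once; it reports no verdict.
Trained networks look in the newest picture that a camera, given by its name, has taken for a name from the list of things; names that differ only in an ending like _2 or _b are one class to them, and where a whole thing is asked for, a point or a joint stands for the part that bears it (a point fixed in the world has none). Each returns a list of dicts, best first, with "score" (0 to 1); they miss things now and then, are a little off and sometimes report something else, mostly with a low value. They report only what shows in the picture. A call takes as long as a camera call.
- look_for(label, camera): "location" ([x, y, z] in m, in world coordinates, good to about 4 mm: the middle of the surface that is visible of it).
- masks_of(label, camera): "region" (384x512 bool, what is visible of it).
The state is a dict: "clock": time; "joints": joint angles; "dq": joint speeds; "joint_efforts": joint torques, N m; "position": TCP position; "ee_rot": TCP orientation; "force": force on the tool from outside, world axes, zero at the start; "ft_torque": the same for the moment, N m; "width": opening from 0.0 (shut) to 1.0 (fully open).
Only numpy, scipy, OpenCV 4.12 (cv2) and the standard library are available. Lean on these libraries where they do the work, as an engineer would, in place of code of your own. Each camera call takes 0.05 s, during which the arm holds its last target.

TASK

Slide the inspection cover on the pump housing fully home against its end stop, then push its paddle-headed cam stud in until you feel it bottom, turn it a quarter turn clockwise (seen from above) and let it spring back up into its locking notch. Press gently and never force it, since the thin keeper inside bends easily, and leave the spare pump, the tape roll and the flange where they are.

Things in the scene. Friction and masses are not known exactly. Their poses are not given: they have to be found in the camera images.
- housing: Cast aluminium housing fixed to the bench, 130 x 210 mm, flat top 95 mm above the bench. Origin on the bench, straight below the stud's place when the cover is home; z up. It reaches 65 mm either way along x and from -70 to +140 mm along y. The cover slides along y between two low rails; the steel end stop (9 mm high) is at y = -57 mm.
- cover (a joint): Grey flat sliding cover, 90 x 118 x 5 mm, top face 100 mm above the bench, carrying the stud. Value in m along the housing's +y: 0 = fully home against the rigid end stop, 0.055 = most open. It drags with about 2.5 N and stays where it is left. It must be within 1.5 mm of home or the stud's foot misses the slot of the keeper (the catch inside).
- stud_turn (a joint): Turn of the cam stud, rad: 0 = unlocked (rigid stop, as at the start; paddle along the housing's x), growing clockwise seen from above to 1.57 = locked (rigid stop at 1.6). Friction 0.03 N m; stays where left. Turns under the keeper only in the last 2 mm of travel before the bottom. Within 9 degrees of the full quarter turn there is a notch: let go there, the spring lifts it 4.5 mm into it.
- stud_grip (a point): Centre of the stud's steel paddle: 40 mm long (this point's x), 14 mm thick (y), 26 mm high (z up), on a round 10 mm shank. With the stud up it is 155 mm above the bench, the paddle's underside 42 mm above the cover; a bushing 26 mm wide and 2.5 mm high surrounds the shank on the cover. The foot under the cover (24 x 5 x 4 mm) lies along the paddle's line, unseen.
- stud_press: Shank sliding down with the paddle against a damped spring: 2 N at the top plus 0.15 N per mm. Origin on its axis, level with the cover's top when up; z up. The keeper's depth differs (hidden shims): the foot meets its thin floor after 11 to 28 mm, felt as a rise of 8 N per mm. The keeper must never take over 12 N, pressed, pulled or twisted. Let go unturned it springs up; part turned it stays.
- spare_pump: Spare pump standing on the bench beside the housing, about 115 x 60 x 80 mm, loose; leave it alone. Origin at its underside.
- tape_roll: Roll of cream tape standing flat on the bench on the robot's side of the housing, 90 mm diameter, 48 mm high, loose; leave it alone. Origin at its underside.
- flange: Round steel flange with a hub lying on the bench beyond the housing, 72 mm diameter, 28 mm high, loose; leave it alone. Origin at its underside.

How it is judged:
On the way, in this order (a step that is already met when the one before it is completed fails the run):
1. the cover is fully home (value of joint cover below 0.002 m), for 0.2 s.
2. the stud is pushed in at least 9 mm with the cover home (value of joint cover below 0.003 m and z of stud_grip in the frame of housing below 0.146 m), for 0.1 s.
At the end, for the whole second after the job is handed in: The cover is within 4 mm of fully home, the stud is turned at least 1.38 rad (79 degrees) clockwise and is caught below the keeper (paddle centre at least 5.5 mm lower than when up, that is under 149.5 mm above the bench), released and at rest (value of joint cover below 0.004 m and value of joint stud_turn above 1.38 rad and z of stud_grip in the frame of housing below 0.1495 m and velocity of joint stud_turn between -0.1 and 0.1 rad/s); the robot touches nothing.
It fails at once if the keeper takes more than 12 N from the stud (contact force between stud_press and housing above 12 N).
It fails at once if the spare pump is pushed more than 20 mm (distance of spare_pump from where it was at the start of the episode above 0.02 m).
It fails at once if the tape roll is pushed more than 20 mm (distance of tape_roll from where it was at the start of the episode above 0.02 m).
It fails at once if the flange is pushed more than 20 mm (distance of flange from where it was at the start of the episode above 0.02 m).
It also fails if it takes over 37 s, if anything falls off the work surface, if the arm or the gripper's body presses on something with over 40 N, if the wrist force passes 120 N, or if a joint passes its speed limit or range.

## Working session

There is one attempt and no reset: what is moved stays moved. The work goes in short steps, Python scripts to look and compute and a shell command to move; the robot and the scene stay as the last step left them, time stands still between calls to the robot, and variables do not carry over. Pictures are saved under pics/ and viewed, and the job is handed in when it is done.

```bash
ls; mkdir -p pics; python3 - <<'E'
from cell import monitor,get_image,get_calibration,look_for
import cv2,json
s=monitor.observe();print(s)
for c in ["scene","top"]:
    p,d=get_image(c);cv2.imwrite(f"pics/{c}0.png",p[:,:,::-1])
    for l in ["housing","cover","stud_grip","spare_pump","tape_roll","flange"]:
        print(c,l,[(x['score'],x['location']) for x in look_for(l,c)][:2])
E
```

```text
pics
{'clock': 0.0, 'joints': array([-1.35157622,  0.43520545,  0.02494717,  1.57412135, -0.01156375,
        1.13399806, -0.07508576]), 'dq': array([ 0.00068132, -0.00041481, -0.00073396,  0.00032897, -0.00018545,
       -0.00076774,  0.00061534]), 'joint_efforts': array([-7.18332212e-04, -6.67857027e+01,  9.84517671e-01, -3.14460468e+01,
       -6.05532154e-02,  4.29262931e-02,  1.50303840e-04]), 'position': array([0.19757027, 0.59239729, 0.2259462 ]), 'ee_rot': array([-5.03347108e-01, -3.10091538e+00,  2.49036251e-03]), 'force': array([ 0.07703094,  0.40960141, -1.01336718]), 'ft_torque': array([-0.02900467,  0.00349982,  0.01097061]), 'width': 0.9979991801965499}
scene housing [(0.92, [0.6086, -0.1219, 0.0814])]
scene cover [(0.79, [0.5629, -0.0601, 0.103])]
scene stud_grip [(0.7, [0.5621, -0.0639, 0.1605]), (0.32, [0.5598, -0.0594, 0.1546])]
scene spare_pump [(0.72, [0.5972, -0.3026, 0.0469])]
scene tape_roll [(0.37, [0.6075, -0.1216, 0.0794])]
scene flange [(0.87, [0.7299, -0.0888, 0.0102])]
top housing [(0.57, [0.5477, -0.1094, 0.0948])]
top cover [(0.61, [0.5503, -0.0433, 0.1031])]
top stud_grip [(0.56, [0.5573, -0.0629, 0.1731])]
top spare_pump [(0.93, [0.5674, -0.2813, 0.0496])]
top tape_roll [(0.72, [0.3932, -0.0331, 0.0498])]
top flange [(0.94, [0.7191, -0.0833, 0.0084])]
```

View pics/scene0.png

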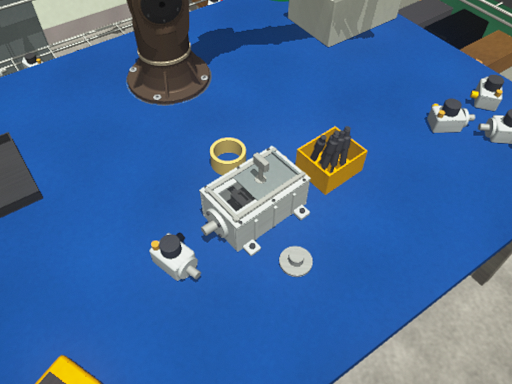

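View pics/top0.png

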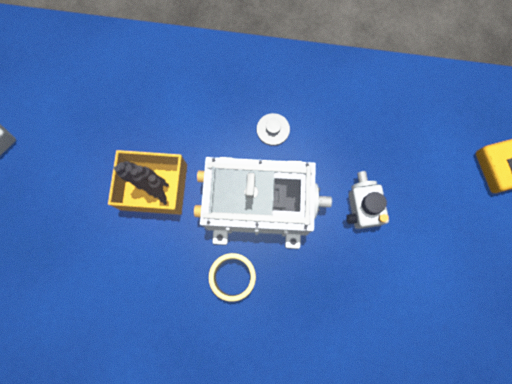

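```bash
cat > h.py <<'E'
import numpy as np,cv2
from cell import monitor,get_image,get_calibration,look_for,masks_of
def cloud(c):
    p,d=get_image(c);k=get_calibration(c);R=np.array(k['R']);t=np.array(k['t'])
    v,u=np.mgrid[:384,:512]
    X=np.stack([(u-k['cx'])/k['fx']*d,(v-k['cy'])/k['fy']*d,d],-1)
    W=(X-t)@R
    W[d<=0]=np.nan
    return p,W
E
python3 - <<'E'
from h import *
p,W=cloud("top")
np.save("top.npy",W);z=W[...,2]
cv2.imwrite("pics/topz.png",cv2.resize(p[140:260,180:400,::-1],None,fx=3.6,fy=3.6,interpolation=cv2.INTER_CUBIC))
m=(z>.145)&(W[...,0]>.45)&(W[...,0]<.65)&(abs(W[...,1])<.25)
P=W[m];print(len(P),P.mean(0),P.min(0),P.max(0));print(cv2.minAreaRect((P[:,:2]*1000).astype(np.float32)))
m=(z>.085)&(z<.115)&(W[...,0]>.4)&(W[...,0]<.7)&(W[...,1]<.1)&(W[...,1]>-.23)
P=W[m];print(len(P),P.min(0),P.max(0));print(cv2.minAreaRect((P[:,:2]*1000).astype(np.float32)))
for r in [180,188,196,204,212]:
    print(r,[(int(c),round(float(W[r,c,0]),3),round(float(W[r,c,1]),3),round(float(z[r,c])*1000)) for c in range(196,332,3)])
for n in ["scene"]:
    p,W=cloud(n);np.save("scene.npy",W);z=W[...,2]
    m=(z>.14)&(W[...,0]>.45)&(W[...,0]<.65)&(abs(W[...,1])<.15)
    P=W[m];print(len(P),P.mean(0),P.min(0),P.max(0),cv2.minAreaRect((P[:,:2]*1000).astype(np.float32)))
E
```

```text
201 [ 0.55329025 -0.05821506  0.16488021] [ 0.53473154 -0.06575435  0.1455299 ] [ 0.57457555 -0.04989763  0.16932743]
((554.4761352539062, -58.21287536621094), (39.18767547607422, 13.789582252502441), 7.670167446136475)
6467 [ 0.48346808 -0.18104992  0.08500445] [0.62977169 0.03738872 0.10866291]
((556.8455200195312, -71.76338958740234), (131.10501098632812, 210.35960388183594), 4.628357887268066)
180 [(196, 0.586, 0.067, -3), (199, 0.572, 0.048, 62), (202, 0.572, 0.042, 66), (205, 0.567, 0.031, 95), (208, 0.568, 0.025, 94), (211, 0.566, 0.018, 105), (214, 0.568, 0.013, 99), (217, 0.569, 0.008, 99), (220, 0.569, 0.002, 100), (223, 0.57, -0.004, 100), (226, 0.571, -0.009, 99), (229, 0.571, -0.015, 100), (232, 0.573, -0.02, 99), (235, 0.574, -0.026, 98), (238, 0.574, -0.032, 100), (241, 0.575, -0.037, 98), (244, 0.576, -0.043, 97), (247, 0.56, -0.052, 166), (250, 0.561, -0.057, 165), (253, 0.562, -0.062, 165), (256, 0.579, -0.065, 99), (259, 0.58, -0.071, 99), (262, 0.58, -0.076, 99), (265, 0.581, -0.082, 99), (268, 0.582, -0.087, 97), (271, 0.583, -0.093, 97), (274, 0.591, -0.099, 69), (277, 0.592, -0.105, 66), (280, 0.593, -0.111, 67), (283, 0.609, -0.119, 5), (286, 0.61, -0.125, 5), (289, 0.612, -0.132, 4), (292, 0.612, -0.138, 5), (295, 0.613, -0.144, 4), (298, 0.613, -0.15, 7), (301, 0.592, -0.15, 94), (304, 0.593, -0.155, 93), (307, 0.591, -0.16, 102), (310, 0.594, -0.167, 93), (313, 0.595, -0.172, 95), (316, 0.621, -0.189, -1), (319, 0.622, -0.196, -2), (322, 0.623, -0.202, -2), (325, 0.623, -0.209, -1), (328, 0.625, -0.215, -3), (331, 0.626, -0.222, -2)]Traceback (most recent call last):
  File "<stdin>", line 10, in <module>
ValueError: cannot convert float NaN to integer
```

View pics/topz.png

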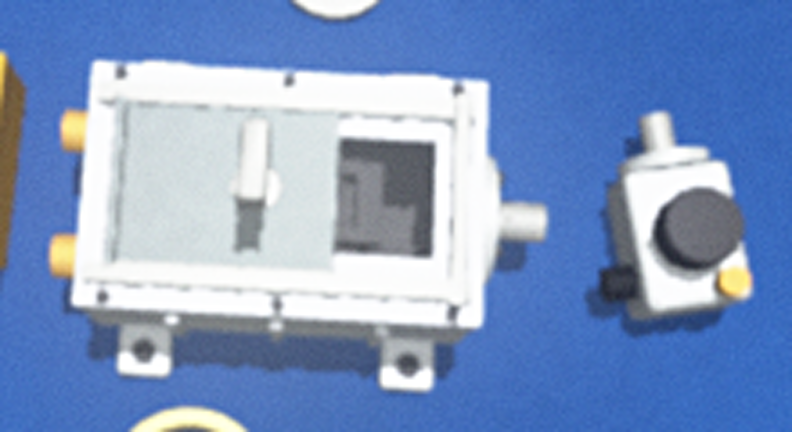

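```bash
python3 - <<'E'
from h import *
W=np.load("top.npy");z=W[...,2]
m=(W[...,1]>.04)&(W[...,1]<.3)&(W[...,0]>.3)&(W[...,0]<.75);print("box",np.nanmax(z[m]))
m=(z>.155)&(W[...,0]>.45)&(W[...,0]<.65)&(abs(W[...,1])<.15)
P=W[m];print(len(P),P.min(0),P.max(0),cv2.minAreaRect((P[:,:2]*1000).astype(np.float32)), np.median(P[:,2]))
W2,W=W,W
m=(z>.088)&(z<.1)&(W[...,0]>.4)&(W[...,0]<.7)&(W[...,1]<.1)&(W[...,1]>-.23)
P=W[m]
# robust edges: percentiles in rotated frames
for a in np.arange(2,7,.5):
    r=np.deg2rad(a);X=P[:,0]*np.cos(r)+P[:,1]*np.sin(r);Y=-P[:,0]*np.sin(r)+P[:,1]*np.cos(r)
    q=[np.percentile(v,[.5,99.5])for v in(X,Y)];print(a,np.diff(q[0]),np.diff(q[1]),np.mean(q[0]),np.mean(q[1]))
E
python3 - <<'E'
from h import *
p,W=cloud("scene");z=W[...,2]
m=(z>.145)&(W[...,0]>.45)&(W[...,0]<.65)&(abs(W[...,1])<.15)
P=W[m];print(len(P),P.mean(0),P.min(0),P.max(0),cv2.minAreaRect((P[:,:2]*1000).astype(np.float32)))
m=(z>.085)&(z<.115)&(W[...,0]>.4)&(W[...,0]<.7)&(W[...,1]<.06)&(W[...,1]>-.23)
P=W[m];print(cv2.minAreaRect((P[:,:2]*1000).astype(np.float32)))
E
```

```text
box 0.12787312751098018
188 [ 0.53473154 -0.06575435  0.15552506] [ 0.57457555 -0.04989763  0.16932743] ((554.5230102539062, -58.26824951171875), (39.05010223388672, 13.782625198364258), 8.00412654876709) 0.16618758669407202
2.0 [0.13491485] [0.21074799] 0.5535660677605558 -0.09132337476690779
2.5 [0.13364355] [0.21012984] 0.5527677289872103 -0.09620204071302119
3.0 [0.13249935] [0.20952866] 0.5519307369129961 -0.1009336848012611
3.5 [0.131212] [0.20902064] 0.5510763720414855 -0.10568526007176104
4.0 [0.13048796] [0.20877397] 0.5501406633484587 -0.1104198783349041
4.5 [0.12961862] [0.20881252] 0.5492123574527226 -0.11530081226751615
5.0 [0.12969127] [0.20895884] 0.548188726889214 -0.12015786462391546
5.5 [0.13029191] [0.20873537] 0.5470797657722555 -0.12480759658177717
6.0 [0.13135126] [0.20854223] 0.5459262893696145 -0.1293667690258363
6.5 [0.13227994] [0.20891306] 0.5448227355681757 -0.13413325050868286
188 [ 0.56092401 -0.06309649  0.15956503] [ 0.53772046 -0.06987863  0.14532578] [ 0.57858355 -0.05287779  0.16898618] ((558.231201171875, -60.74016571044922), (40.82630157470703, 15.645391464233398), 5.051374435424805)
((557.797607421875, -74.09261322021484), (133.10256958007812, 213.52023315429688), 4.528079032897949)
```

```bash
python3 -m crank '[[[0,0,-1.2],-7.7,0],[[0,0,-1.2],-7.7,0],[[0,0,-1.0],-7.7,0],[[-2,-4.4,0],0,0],[[-2,-4.4,0],0,0]]' 12; python3 -m crank '[[[-2,-4.4,0],0,0],[[-2,-4.4,0],0,0],[[-2,-4.4,0],0,0],[[-2,-4.4,0],0,0],[[-2,-4.4,0],0,0]]'; cat > st.py <<'E'
from h import *
from scipy.spatial.transform import Rotation as Ro
import sys
def tool():
    s=monitor.observe();return s,Ro.from_rotvec(s['ee_rot']).as_matrix()
if __name__=="__main__":
    s,R=tool();print(s['clock'],s['position'].round(4),'yang',np.degrees(np.arctan2(R[1,1],R[0,1])).round(2),'z',R[:,2].round(4),'F',s['force'].round(2),'T',s['ft_torque'].round(3),s['width'],s['joints'].round(2))
    if len(sys.argv)>3:
        t=np.array(list(map(float,sys.argv[1:4])));print('delta tool cm',(100*R.T@(t-s['position'])).round(3))
E
python3 st.py .556 -.058 .26
```

```text
clock: 1.3
position: [0.2445, 0.5083, 0.2607]
ee_rot: [-0.132, 3.139, 0.001]
force: [2.3, -0.7, 0.9]
width: 0.998
clock: 1.8
position: [0.363, 0.2955, 0.2611]
ee_rot: [-0.128, 3.138, 0.001]
force: [0.4, 0.6, 0.1]
width: 1.001
1.8 [0.363  0.2955 0.2611] yang 94.66 z [ 6.e-04  8.e-04 -1.e+00] F [0.4  0.55 0.14] T [ 0.065 -0.087  0.068] 1.0009361700178754 [-0.86  0.15  0.07  1.89 -0.01  1.1   0.87]
delta tool cm [-16.37  -36.802   0.093]
```

```bash
python3 -m crank '[[[-2,-4.4,0],0,0],[[-2,-4.4,0],0,0],[[-2,-4.4,0],0,0],[[-2,-4.4,0],0,0],[[-2,-4.4,0],0,0]]'; python3 -m crank '[[[-2,-4.4,0],0,0],[[-2,-4.4,0],0,0],[[0,0,0],0,0]]';  python3 st.py .556 -.058 .26
```

```text
clock: 2.3
position: [0.4805, 0.0843, 0.2612]
ee_rot: [-0.128, 3.138, 0.001]
force: [1.2, 0.9, 0.8]
width: 1.0
clock: 2.6
position: [0.529, -0.0057, 0.2611]
ee_rot: [-0.113, 3.138, -0.005]
force: [0.0, 0.0, -0.6]
width: 1.001
2.6 [ 0.529  -0.0057  0.2611] yang 94.13 z [ 0.0021 -0.0034 -1.    ] F [ 0.01  0.02 -0.57] T [ 0.035 -0.033 -0.002] 1.000805848751215 [-0.36  0.25  0.34  1.78 -0.09  1.13  1.65]
delta tool cm [-2.32  -5.413  0.132]
```

```bash
python3 -m crank '[[[-1.2,-2.7,0],0,0],[[-1.1,-2.7,0],0,0],[[0,0,0],0,0]]'; python3 - <<'E'
from h import *
import st
s,R=st.tool();print(s['position'],s['ee_rot'],R)
p,d=get_image("wrist");cv2.imwrite("pics/w1.png",p[:,:,::-1]);k=get_calibration("wrist");print(k)
np.savez("w1.npz",p=p,d=d,**k)
print(look_for("stud_grip","wrist"))
m=masks_of("stud_grip","wrist");print([(x['score'],x['region'].sum(),np.argwhere(x['region']).mean(0)) for x in m])
if m: np.save("w1m.npy",m[0]['region'])
E
python3 st.py .556 -.058 .26
```

```text
clock: 2.9
position: [0.555, -0.0543, 0.2608]
ee_rot: [-0.12, 3.138, -0.004]
force: [-1.0, 0.2, -0.3]
width: 1.003
[ 0.55504752 -0.05430904  0.26082988] [-0.12006997  3.1384495  -0.00352444] [[-9.97076617e-01 -7.64025831e-02  9.30397043e-04]
 [-7.64044800e-02  9.97074455e-01 -2.21037561e-03]
 [-7.58796719e-04 -2.27500034e-03 -9.99997124e-01]]
{'fx': 297.3186396354542, 'fy': 297.3186396354542, 'cx': 255.07615377150162, 'cy': 188.60137742045555, 'R': array([[-7.80804297e-02,  9.96946839e-01, -6.67773238e-04],
       [ 9.65915660e-01,  7.58158653e-02,  2.47505338e-01],
       [ 2.46800292e-01,  1.86803105e-02, -9.68886300e-01]]), 't': array([ 0.09563455, -0.57082316,  0.2856968 ])}
[]
[(0.65, np.int64(787), array([188.73443456, 250.76365947]))]
3.05 [ 0.5538 -0.0495  0.2606] yang 94.67 z [-4.e-04  6.e-04 -1.e+00] F [-0.81  0.14 -0.31] T [0.022 0.019 0.001] 0.9996811797945602 [-0.28  0.3   0.35  1.72 -0.11  1.15  1.76]
delta tool cm [-0.145 -0.864  0.058]
```

View pics/w1.png

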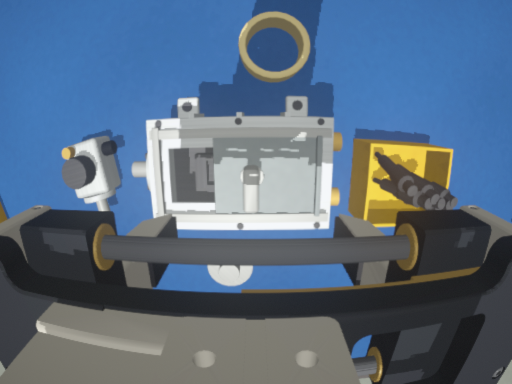

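```bash
cat > wr.py <<'E'
from h import *
def wcloud(p,d,k):
    v,u=np.mgrid[:384,:512];a=(u-k['cx'])/k['fx'];b=(v-k['cy'])/k['fy'];th=np.hypot(a,b)+1e-9
    s=np.tan(th)/th
    X=np.stack([a*s*d,b*s*d,d],-1);W=(X-k['t'])@k['R'];W[d<=0]=np.nan;return W
def ana(W,lo=.155,yr=(-.2,.02)):
    z=W[...,2]
    m=(z>lo)&(z<.172)&(W[...,0]>.5)&(W[...,0]<.61)&(W[...,1]>yr[0])&(W[...,1]<yr[1]);P=W[m]
    print(len(P),P.min(0),P.max(0),np.median(P[:,2]),cv2.minAreaRect((P[:,:2]*1000).astype(np.float32)))
    m=(z>.088)&(z<.112)&(W[...,0]>.47)&(W[...,0]<.65)&(W[...,1]>-.2)&(W[...,1]<.05);P=W[m]
    print(len(P),cv2.minAreaRect((P[:,:2]*1000).astype(np.float32)))
E
python3 - <<'E'
from wr import *
f=np.load("w1.npz");k={x:f[x] for x in f.files};W=wcloud(f['p'],f['d'],k)
for lo in(.145,.155,.162): ana(W,lo)
for r in range(160,216,4): print(r,[tuple((W[r,c]*1000).round().tolist()) for c in (243,247,251,255,259)])
E
```

```text
744 [ 0.53494714 -0.06440005  0.14528498] [ 0.57459799 -0.0483556   0.16911202] 0.16693069051732573 ((554.79833984375, -56.4620475769043), (39.375038146972656, 13.472077369689941), 4.389030933380127)
16946 ((556.9425048828125, -70.9141616821289), (131.18362426757812, 211.34130859375), 4.792281627655029)
717 [ 0.53505156 -0.06440005  0.15526279] [ 0.57459799 -0.0483556   0.16911202] 0.16696255228591522 ((554.7999267578125, -56.490726470947266), (39.369041442871094, 13.469307899475098), 4.483924865722656)
16946 ((556.9425048828125, -70.9141616821289), (131.18362426757812, 211.34130859375), 4.792281627655029)
691 [ 0.53505156 -0.0641769   0.16224184] [ 0.57459799 -0.0483556   0.16911202] 0.16699008895169035 ((554.8021850585938, -56.53065490722656), (39.36050796508789, 13.465386390686035), 4.616089344024658)
16946 ((556.9425048828125, -70.9141616821289), (131.18362426757812, 211.34130859375), 4.792281627655029)
160 [(539.0, -67.0, 98.0), (538.0, -62.0, 100.0), (538.0, -58.0, 100.0), (538.0, -54.0, 98.0), (537.0, -49.0, 99.0)]
164 [(543.0, -66.0, 100.0), (543.0, -62.0, 99.0), (543.0, -58.
[... 791 characters left out ...]
0, 166.0), (556.0, -59.0, 166.0), (556.0, -56.0, 167.0), (555.0, -52.0, 168.0), (573.0, -47.0, 100.0)]
196 [(561.0, -63.0, 165.0), (560.0, -59.0, 167.0), (559.0, -56.0, 167.0), (559.0, -52.0, 167.0), (578.0, -46.0, 98.0)]
200 [(564.0, -62.0, 165.0), (563.0, -59.0, 167.0), (563.0, -55.0, 168.0), (562.0, -52.0, 168.0), (582.0, -46.0, 100.0)]
204 [(568.0, -62.0, 164.0), (567.0, -59.0, 166.0), (567.0, -55.0, 167.0), (566.0, -52.0, 167.0), (587.0, -45.0, 99.0)]
208 [(572.0, -62.0, 164.0), (570.0, -58.0, 168.0), (570.0, -55.0, 166.0), (570.0, -51.0, 167.0), (592.0, -45.0, 100.0)]
212 [(597.0, -63.0, 100.0), (574.0, -58.0, 167.0), (574.0, -55.0, 167.0), (574.0, -51.0, 167.0), (596.0, -45.0, 100.0)]
```

```bash
python3 -m crank '[[[-0.1,-0.7,2],0,0],[[0,0,3],0,0],[[0,0,3],0,0],[[0,0,0],0,0],[[0,0,0],0,0]]';  python3 st.py .5555 -.057 .14
```

```text
clock: 3.55
position: [0.5555, -0.0562, 0.1812]
ee_rot: [0.13, -3.138, -0.001]
force: [1.0, -1.6, 0.4]
width: 1.001
3.55 [ 0.5555 -0.0562  0.1812] yang 94.73 z [-7.e-04  4.e-04 -1.e+00] F [ 0.96 -1.57  0.4 ] T [0.011 0.026 0.003] 1.0013597948376596 [-0.25  0.38  0.34  1.82 -0.15  0.97  1.81]
delta tool cm [ 3.000e-03 -8.600e-02  4.123e+00]
```

```bash
python3 -m crank '[[[0,-0.1,2],0,0],[[0,0,2.1],0,0],[[0,0,0],0,0],[[0,0,0],0,0]]'; python3 st.py .5555 -.057 .14;python3 -m crank '[[[0,0,0],0,180],[[0,0,0],0,180],[[0,0,0],0,180],[[0,0,0],0,180],[[0,0,0],0,180]]' 12; python3 st.py .5555 -.057 .14
```

```text
clock: 3.95
position: [0.5565, -0.0579, 0.1413]
ee_rot: [-0.128, 3.137, 0.0]
force: [1.2, -0.1, 1.7]
width: 0.998
3.95 [ 0.5565 -0.0579  0.1413] yang 94.68 z [ 1.5e-03  2.0e-04 -1.0e+00] F [ 1.21 -0.09  1.66] T [-0.007 -0.023 -0.016] 0.998128732524803 [-0.23  0.42  0.33  1.86 -0.17  0.88  1.83]
delta tool cm [0.096 0.098 0.132]
clock: 4.45
position: [0.5558, -0.0582, 0.1399]
ee_rot: [-0.128, 3.139, 0.0]
force: [-0.3, 0.8, -0.8]
width: 0.615
4.45 [ 0.5558 -0.0582  0.1399] yang 94.66 z [ 2.e-04  0.e+00 -1.e+00] F [-0.3  0.8 -0.8] T [ 0.009  0.012 -0.038] 0.6145238844277713 [-0.23  0.42  0.33  1.86 -0.17  0.88  1.83]
delta tool cm [ 0.022  0.118 -0.012]
```

```bash
python3 -m crank '[[[0,0.1,0],0,255],[[0,0,0],0,255],[[0,0,0],0,255],[[0,0,0],0,255],[[0,0,0],0,255]]' 12; python3 -m crank '[[[0,0,0],0,255],[[0,0,0],0,255],[[0,0,0],0,255]]' ; python3 - <<'E'
from wr import *
import st
p,d=get_image("wrist");k=get_calibration("wrist");cv2.imwrite("pics/w2.png",p[:,:,::-1])
E
python3 st.py .5555 -.057 .14
```

```text
clock: 4.95
position: [0.5557, -0.0572, 0.1397]
ee_rot: [0.128, -3.139, 0.0]
force: [1.1, -3.7, 0.6]
width: 0.177
clock: 5.25
position: [0.5557, -0.0574, 0.1398]
ee_rot: [-0.127, 3.139, -0.0]
force: [0.2, -2.0, 0.3]
width: 0.147
5.3 [ 0.5557 -0.0574  0.1397] yang 94.64 z [ 1.e-04 -2.e-04 -1.e+00] F [ 0.62 -2.43 -0.62] T [-0.346 -0.025  0.042] 0.15132057374927685 [-0.23  0.42  0.33  1.86 -0.17  0.88  1.83]
delta tool cm [ 0.015  0.045 -0.026]
```

View pics/w2.png

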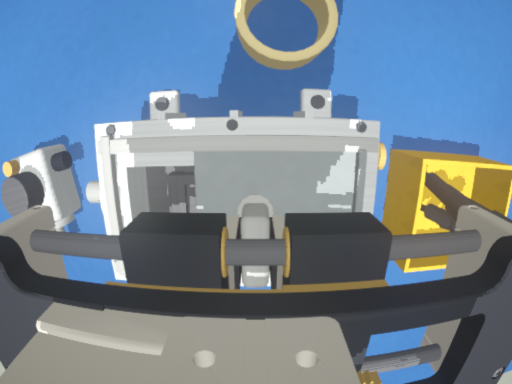

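```bash
python3 -m crank '[[[0,-0.8,0],0,255],[[0,-1.2,0],0,255],[[0,-1.2,0],0,255],[[0,-0.8,0],0,255],[[0,-0.4,0],0,255]]';python3 -m crank '[[[0,0,0],0,255]]'; python3 st.py .5597 -.1058 .14
```

```text
clock: 5.8
position: [0.5594, -0.1026, 0.1397]
ee_rot: [-0.125, 3.139, -0.001]
force: [-0.1, 3.0, 0.1]
width: 0.152
clock: 5.9
position: [0.5594, -0.1028, 0.1398]
ee_rot: [-0.125, 3.139, -0.002]
force: [1.5, -2.2, -0.9]
width: 0.15
5.9 [ 0.5594 -0.1028  0.1398] yang 94.56 z [ 5.0e-04 -1.3e-03 -1.0e+00] F [ 1.49 -2.16 -0.88] T [-0.602 -0.239  0.049] 0.15032427003931825 [-0.15  0.44  0.33  1.84 -0.18  0.89  1.91]
delta tool cm [-0.006 -0.302 -0.023]
```

```bash
for i in 1 2; do python3 -m crank '[[[0,-0.1,0],0,255],[[0,0,0],0,255]]' >/dev/null; python3 st.py; done; python3 -m crank '[[[0,-0.1,0],0,255],[[0,0,0],0,255]]' >/dev/null; python3 st.py
```

```text
6.1 [ 0.5594 -0.1026  0.1398] yang 94.64 z [ 3.e-04 -8.e-04 -1.e+00] F [ 0.64 -2.49 -0.35] T [-0.575 -0.235  0.038] 0.15386526494467842 [-0.15  0.44  0.33  1.84 -0.18  0.89  1.91]
6.3 [ 0.5594 -0.1027  0.1397] yang 94.68 z [ 0.e+00  2.e-04 -1.e+00] F [ 0.98 -1.82  0.19] T [-0.107 -0.133  0.006] 0.1512752667885622 [-0.15  0.44  0.33  1.84 -0.18  0.89  1.92]
6.5 [ 0.5595 -0.1032  0.1398] yang 94.7 z [-1.e-04  9.e-04 -1.e+00] F [0.38 2.09 0.64] T [ 0.674 -0.015  0.014] 0.15089573906617565 [-0.15  0.44  0.33  1.84 -0.18  0.89  1.92]
```

```bash
python3 -m crank '[[[0,-0.1,0],0,255],[[0,-0.1,0],0,255]]' >/dev/null; python3 st.py; python3 -m crank '[[[0,-0.1,0],0,255],[[0,0,0],0,255]]' >/dev/null; python3 st.py
```

```text
6.7 [ 0.5596 -0.1056  0.1397] yang 94.68 z [-1.e-04  5.e-04 -1.e+00] F [0.24 2.57 0.63] T [ 0.688 -0.019  0.012] 0.1529554166242408 [-0.15  0.44  0.33  1.84 -0.18  0.89  1.92]
6.9 [ 0.5598 -0.1072  0.1397] yang 94.65 z [ 1.e-04 -0.e+00 -1.e+00] F [0.11 1.75 1.66] T [ 0.532 -0.083  0.088] 0.14989403439213098 [-0.15  0.44  0.33  1.84 -0.18  0.89  1.92]
```

```bash
for i in 1 2; do python3 -m crank '[[[0,-0.1,0],0,255],[[0,0,0],0,255]]' >/dev/null; python3 st.py; done
```

```text
7.1 [ 0.5598 -0.108   0.1397] yang 94.66 z [ 0.e+00  1.e-04 -1.e+00] F [-0.58  3.09  1.19] T [ 0.668 -0.14  -0.023] 0.1545795495103218 [-0.14  0.44  0.33  1.84 -0.18  0.89  1.92]
7.3 [ 0.5599 -0.1081  0.1397] yang 94.69 z [-2.0e-04  1.1e-03 -1.0e+00] F [-0.49  6.23  0.69] T [ 1.358  0.067 -0.004] 0.14967218605900465 [-0.14  0.44  0.33  1.83 -0.18  0.89  1.93]
```

```bash
python3 -m crank '[[[0,-0.1,0],0,255],[[0,0,0],0,255]]' >/dev/null; python3 st.py; python3 - <<'E'
from wr import *
p,W=cloud("top");cv2.imwrite("pics/t2.png",cv2.resize(p[130:250,190:340,::-1],None,fx=5,fy=5,interpolation=cv2.INTER_CUBIC))
p,d=get_image("wrist");k=get_calibration("wrist");cv2.imwrite("pics/w3.png",cv2.resize(p[80:340,60:460,::-1],None,fx=2,fy=2))
W=wcloud(p,d,k);np.savez("w3.npz",p=p,W=W)
E
```

```text
7.5 [ 0.5599 -0.1083  0.1397] yang 94.73 z [-5.0e-04  2.1e-03 -1.0e+00] F [-0.75  7.47  1.84] T [ 1.848e+00  1.040e-01 -1.000e-03] 0.15383126878163894 [-0.14  0.44  0.33  1.83 -0.18  0.89  1.93]
```

View pics/w3.png

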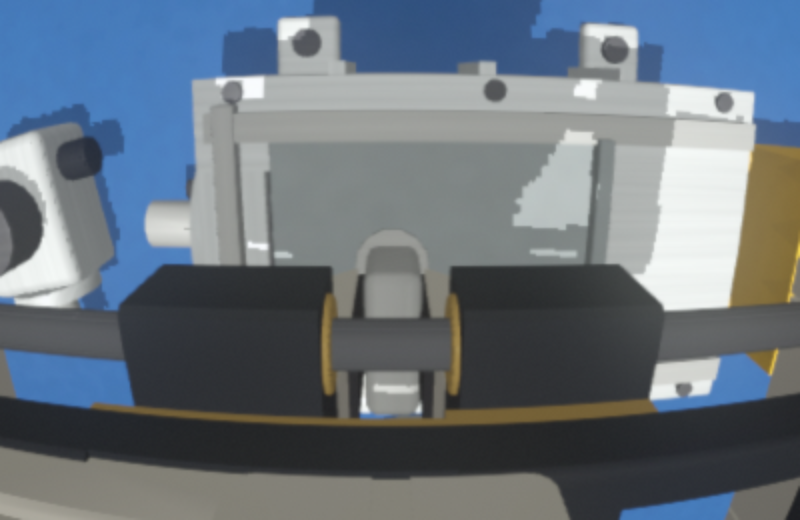

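```bash
python3 - <<'E'
import numpy as np
f=np.load("w3.npz");W=f['W'];p=f['p']
r=np.deg2rad(4.7);o=np.array([.5598,-.1058])
D=W[...,:2]-o
hx=D[...,0]*np.cos(r)+D[...,1]*np.sin(r);hy=-D[...,0]*np.sin(r)+D[...,1]*np.cos(r)
for v in (175,190,200,210):
  print(v)
  for u in list(range(150,212,2))+list(range(340,445,4)):
    print((u,round(float(hx[v,u])*1000),round(float(hy[v,u])*1000,1),round(float(W[v,u,2])*1000),p[v,u].tolist()),end=' ')
  print()
E
```

```text
175
(150, -6, -113.9, 1, [79, 130, 191]) (152, -5, -112.1, 0, [81, 127, 184]) (154, -20, -84.8, 69, [86, 89, 94]) (156, -21, -81.3, 74, [151, 155, 155]) (158, -20, -79.8, 74, [172, 176, 175]) (160, -25, -71.4, 94, [176, 180, 180]) (162, -25, -69.6, 95, [174, 178, 178]) (164, -25, -67.9, 95, [171, 176, 175]) (166, -25, -66.5, 95, [173, 178, 177]) (168, -27, -62.3, 103, [154, 156, 153]) (170, -26, -61.0, 103, [151, 153, 151]) (172, -26, -59.6, 103, [153, 155, 152]) (174, -26, -58.3, 102, [152, 154, 151]) (176, -26, -56.6, 103, [149, 151, 148]) (178, -26, -55.7, 101, [117, 119, 117]) (180, -25, -55.6, 96, [123, 125, 124]) (182, -25, -54.5, 95, [176, 180, 178]) (184, -25, -52.9, 95, [173, 177, 176]) (186, -24, -51.7, 94, [172, 176, 175]) (188, -24, -50.3, 94, [174, 178, 177]) (190, -24, -48.8, 94, [174, 178, 176]) (192, -25, -46.9, 96, [147, 151, 149]) (194, -6, -64.5, 6, [92, 94, 95]) (196, -26, -43.3, 100, [125, 131, 131]) (198, -25, -42.1, 98, [128, 135, 135]) (200, -26, -40.5, 99, [128, 135, 135]) (202, -26, -39.1, 100, [128, 135, 134]) (204, -26, -37.7, 99, [128, 134, 134]) (206, -2
[... 6627 characters left out ...]
-38.9, 99, [127, 134, 133]) (206, 0, -37.4, 99, [127, 133, 132]) (208, -1, -35.8, 100, [127, 133, 133]) (210, -1, -34.3, 101, [126, 133, 132]) (340, 0, 58.8, 99, [127, 134, 133]) (344, 0, 61.4, 100, [127, 133, 132]) (348, 0, 64.7, 99, [127, 134, 133]) (352, 0, 67.8, 99, [105, 111, 110]) (356, -2, 68.5, 106, [121, 127, 126]) (360, -2, 71.3, 107, [126, 133, 132]) (364, 2, 79.0, 95, [174, 178, 176]) (368, 2, 82.2, 96, [175, 179, 177]) (372, 2, 85.5, 96, [175, 179, 178]) (376, 2, 89.2, 95, [177, 181, 179]) (380, 3, 93.3, 94, [177, 181, 179]) (384, 2, 96.4, 95, [185, 189, 187]) Traceback (most recent call last):
  File "<stdin>", line 9, in <module>
ValueError: cannot convert float NaN to integer
```

View pics/t2.png

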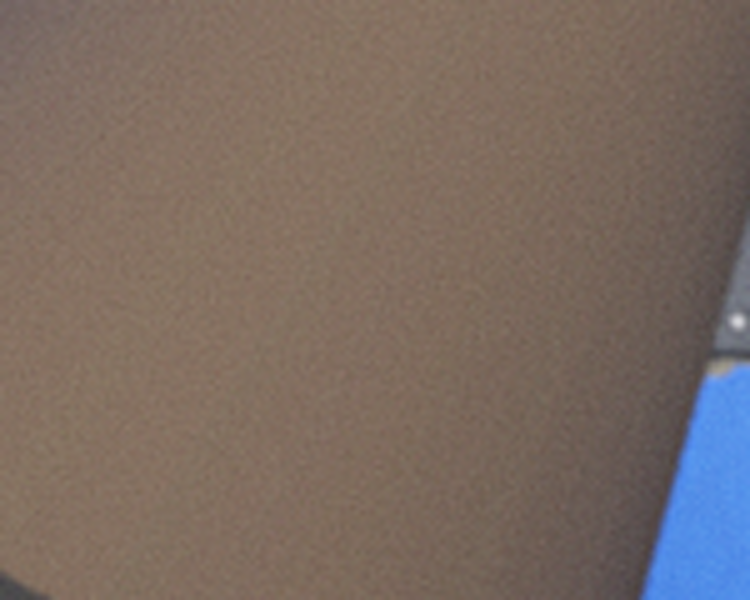

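```bash
python3 - <<'E'
import numpy as np,cv2
f=np.load("w3.npz");W=f['W'];p=f['p']
r=np.deg2rad(4.7);o=np.array([.5598,-.1058])
D=W[...,:2]-o
hx=D[...,0]*np.cos(r)+D[...,1]*np.sin(r);hy=-D[...,0]*np.sin(r)+D[...,1]*np.cos(r)
for v in (205,212,220,278,280,282):
  print(v,[(u,round(float(hx[v,u])*1000),round(float(hy[v,u])*1000,1),np.round(W[v,u,2]*1000)) for u in range(234,280,3)])
# initial, wrist1
from wr import wcloud
f=np.load("w1.npz");k={x:f[x] for x in f.files};W=wcloud(f['p'],f['d'],k)
D=W[...,:2]-o
hx=D[...,0]*np.cos(r)+D[...,1]*np.sin(r);hy=-D[...,0]*np.sin(r)+D[...,1]*np.cos(r)
for v in (150,160): print(v,[(u,round(float(hx[v,u])*1000),round(float(hy[v,u])*1000,1),np.round(W[v,u,2]*1000)) for u in list(range(150,235,2))+list(range(300,345,2))])
E
```

```text
205 [(234, -4, -17.3, np.float64(101.0)), (237, -4, -15.3, np.float64(100.0)), (240, -5, -13.1, np.float64(101.0)), (243, -5, -11.0, np.float64(103.0)), (246, -19, -7.6, np.float64(146.0)), (249, -20, -6.0, np.float64(149.0)), (252, -20, -4.4, np.float64(149.0)), (255, -20, -2.9, np.float64(150.0)), (258, -20, -1.3, np.float64(149.0)), (261, -20, 0.3, np.float64(150.0)), (264, -20, 1.9, np.float64(148.0)), (267, -19, 3.5, np.float64(148.0)), (270, -5, 7.6, np.float64(101.0)), (273, -5, 9.6, np.float64(102.0)), (276, -4, 11.9, np.float64(100.0)), (279, -4, 13.9, np.float64(100.0))]
212 [(234, 1, -17.5, np.float64(100.0)), (237, 1, -15.4, np.float64(100.0)), (240, 0, -13.1, np.float64(102.0)), (243, -17, -9.0, np.float64(153.0)), (246, -19, -7.3, np.float64(159.0)), (249, -20, -5.8, np.float64(161.0)), (252, -20, -4.3, np.float64(160.0)), (255, -19, -2.9, np.float64(159.0)), (258, -20, -1.4, np.float64(160.0)), (261, -20, 0.0, np.float64(160.0)), (264, -19, 1.5, np.float64(160.0)), (267, -19, 3.0, np.float64(159.0)), (270, 1, 7.7, np.float64(101.0)), (273, 0, 9.7, np.float64(102.0)), (
[... 4217 characters left out ...]
.0, np.float64(99.0)), (316, -30, 119.0, np.float64(105.0)), (318, -30, 121.0, np.float64(106.0)), (320, -30, 123.5, np.float64(105.0)), (322, -29, 128.3, np.float64(94.0)), (324, -29, 130.3, np.float64(95.0)), (326, -29, 132.5, np.float64(95.0)), (328, -29, 135.1, np.float64(94.0)), (330, -29, 137.1, np.float64(95.0)), (332, -29, 139.7, np.float64(95.0)), (334, -25, 150.2, np.float64(65.0)), (336, -26, 152.3, np.float64(66.0)), (338, -25, 155.4, np.float64(64.0)), (340, -25, 158.2, np.float64(64.0)), (342, -18, 180.0, np.float64(-0.0)), (344, -18, 182.6, np.float64(1.0))]Traceback (most recent call last):
  File "<stdin>", line 13, in <module>
ValueError: cannot convert float NaN to integer
```

```bash
python3 -m crank '[[[0,0.25,0],0,255],[[0,0,0],0,255],[[0,0,0],0,255]]' >/dev/null; python3 st.py; python3 -m crank '[[[0,0,0.3],0,255],[[0,0,0.3],0,255],[[0,0,0.3],0,255],[[0,0,0],0,255],[[0,0,0],0,255]]'; python3 st.py
```

```text
7.9 [ 0.5598 -0.1079  0.1397] yang 94.64 z [ 2.e-04 -4.e-04 -1.e+00] F [-0.11  0.83  1.24] T [ 0.305 -0.148  0.021] 0.14867457326526973 [-0.14  0.44  0.33  1.84 -0.18  0.89  1.92]
clock: 8.4
position: [0.5598, -0.1078, 0.1307]
ee_rot: [-0.127, 3.139, -0.001]
force: [0.2, 0.8, 3.9]
width: 0.151
8.4 [ 0.5598 -0.1078  0.1307] yang 94.64 z [ 1.e-04 -3.e-04 -1.e+00] F [0.18 0.77 3.92] T [ 0.093 -0.062 -0.017] 0.15080869846198433 [-0.14  0.45  0.33  1.84 -0.19  0.87  1.93]
```

```bash
cat > chk.py <<'E'
from cell import monitor
import sys
s=monitor.observe();d=(.1397-s['position'][2])*1000;e=s['force'][2]-(0.7+2+.15*d)
print(round(s['clock'],2),'d',round(d,2),'Fz',round(s['force'][2],2),'ex',round(e,2),'w',round(s['width'],3),'T',s['ft_torque'].round(3),'y',s['position'][1].round(4))
sys.exit(e>2.5)
E
C='python3 chk.py'
M="python3 -m crank"
python3 -m crank '[[[0,0,0.05],0,255],[[0,0,0.05],0,255]]' >/dev/null && $C && python3 -m crank '[[[0,0,0.05],0,255]]' >/dev/null && $C && python3 -m crank '[[[0,0,0.05],0,255]]' >/dev/null && $C && python3 -m crank '[[[0,0,0.05],0,255]]' >/dev/null && $C && python3 -m crank '[[[0,0,0.05],0,255]]' >/dev/null && $C && python3 -m crank '[[[0,0,0.05],0,255]]' >/dev/null && $C && python3 -m crank '[[[0,0,0.05],0,255]]' >/dev/null && $C && python3 -m crank '[[[0,0,0.05],0,255]]' >/dev/null && $C && python3 -m crank '[[[0,0,0.05],0,255]]' >/dev/null && $C
```

```text
8.6 d 9.89 Fz 3.17 ex -1.01 w 0.15 T [-0.084 -0.013  0.001] y -0.1078False
```

```bash
sed -i 's/sys.exit(e>2.5)/sys.exit(int(e>2.5))/' chk.py
C='python3 chk.py'
python3 -m crank '[[[0,0,0.05],0,255]]' >/dev/null && $C && python3 -m crank '[[[0,0,0.05],0,255]]' >/dev/null && $C && python3 -m crank '[[[0,0,0.05],0,255]]' >/dev/null && $C && python3 -m crank '[[[0,0,0.05],0,255]]' >/dev/null && $C && python3 -m crank '[[[0,0,0.05],0,255]]' >/dev/null && $C && python3 -m crank '[[[0,0,0.05],0,255]]' >/dev/null && $C && python3 -m crank '[[[0,0,0.05],0,255]]' >/dev/null && $C && python3 -m crank '[[[0,0,0.05],0,255]]' >/dev/null && $C && python3 -m crank '[[[0,0,0.05],0,255]]' >/dev/null && $C && python3 -m crank '[[[0,0,0.05],0,255]]' >/dev/null && $C
```

```text
8.7 d 10.37 Fz 4.65 ex 0.4 w 0.153 T [-0.192 -0.033 -0.05 ] y -0.1078
8.8 d 10.91 Fz 4.25 ex -0.08 w 0.15 T [-0.278  0.02   0.016] y -0.1078
8.9 d 11.44 Fz 4.03 ex -0.39 w 0.153 T [-0.352 -0.045 -0.022] y -0.1077
9.0 d 11.92 Fz 4.12 ex -0.37 w 0.153 T [-0.419 -0.064  0.048] y -0.1078
9.1 d 12.45 Fz 3.98 ex -0.59 w 0.149 T [-0.401 -0.079 -0.038] y -0.1078
9.2 d 12.93 Fz 3.99 ex -0.65 w 0.151 T [-0.486 -0.078 -0.032] y -0.1077
9.3 d 13.43 Fz 4.8 ex 0.08 w 0.154 T [-0.599 -0.092 -0.038] y -0.1077
9.4 d 13.96 Fz 4.24 ex -0.55 w 0.151 T [-0.588 -0.073 -0.046] y -0.1077
9.5 d 14.47 Fz 4.43 ex -0.44 w 0.15 T [-0.595 -0.103 -0.016] y -0.1076
9.6 d 14.96 Fz 4.4 ex -0.55 w 0.153 T [-0.609 -0.117  0.009] y -0.1076
```

```bash

C='python3 chk.py'
python3 -m crank '[[[0,-0.1,0.05],0,255]]' >/dev/null && $C && python3 -m crank '[[[0,-0.05,0.05],0,255]]' >/dev/null && $C && python3 -m crank '[[[0,0,0.05],0,255]]' >/dev/null && $C && python3 -m crank '[[[0,0,0.05],0,255]]' >/dev/null && $C && python3 -m crank '[[[0,0,0.05],0,255]]' >/dev/null && $C && python3 -m crank '[[[0,0,0.05],0,255]]' >/dev/null && $C
```

```text
9.7 d 15.57 Fz 4.63 ex -0.4 w 0.15 T [ 0.447 -0.093 -0.052] y -0.1077
9.8 d 16.12 Fz 4.8 ex -0.32 w 0.149 T [ 0.622  0.005 -0.039] y -0.1079
9.9 d 16.63 Fz 5.41 ex 0.22 w 0.158 T [ 0.68  -0.046  0.015] y -0.1079
10.0 d 17.11 Fz 4.92 ex -0.35 w 0.152 T [ 0.851 -0.039 -0.007] y -0.1081
10.1 d 17.58 Fz 4.67 ex -0.67 w 0.15 T [ 0.868 -0.013  0.003] y -0.108
10.2 d 18.08 Fz 4.95 ex -0.46 w 0.149 T [ 0.806 -0.03   0.   ] y -0.108
```

```bash

C='python3 chk.py'
python3 -m crank '[[[0,0.05,0.05],0,255]]' >/dev/null && $C && python3 -m crank '[[[0,0,0.05],0,255]]' >/dev/null && $C && python3 -m crank '[[[0,0,0.05],0,255]]' >/dev/null && $C && python3 -m crank '[[[0,0,0.05],0,255]]' >/dev/null && $C && python3 -m crank '[[[0,0,0.05],0,255]]' >/dev/null && $C && python3 -m crank '[[[0,0,0.05],0,255]]' >/dev/null && $C && python3 -m crank '[[[0,0,0.05],0,255]]' >/dev/null && $C && python3 -m crank '[[[0,0,0.05],0,255]]' >/dev/null && $C
```

```text
10.3 d 18.57 Fz 4.82 ex -0.66 w 0.154 T [ 0.325 -0.046 -0.043] y -0.108
10.4 d 19.0 Fz 5.07 ex -0.48 w 0.151 T [ 0.529 -0.009  0.011] y -0.108
10.5 d 19.5 Fz 4.45 ex -1.18 w 0.154 T [ 0.462 -0.011  0.029] y -0.108
10.6 d 19.99 Fz 6.0 ex 0.3 w 0.15 T [ 0.576 -0.023  0.038] y -0.108
10.7 d 20.49 Fz 5.66 ex -0.11 w 0.15 T [ 0.546 -0.016 -0.021] y -0.108
10.8 d 20.99 Fz 6.27 ex 0.42 w 0.154 T [0.488 0.03  0.048] y -0.108
10.9 d 21.48 Fz 7.8 ex 1.88 w 0.152 T [ 0.552  0.041 -0.012] y -0.108
11.0 d 21.85 Fz 8.71 ex 2.74 w 0.153 T [ 0.571  0.268 -0.015] y -0.108
```

```bash
python3 -m crank '[[[0,0,0],0,255]]' >/dev/null;python3 chk.py;python3 -m crank '[[[0,0,0],0,255]]' >/dev/null;python3 chk.py
```

```text
11.1 d 21.77 Fz 8.3 ex 2.33 w 0.15 T [0.634 0.223 0.017] y -0.108
11.2 d 21.73 Fz 8.47 ex 2.51 w 0.155 T [ 0.583  0.252 -0.008] y -0.108
```

```bash
python3 -m crank '[[[0,0.05,-0.06],0,255],[[0,0,0],0,255]]' >/dev/null;python3 st.py; python3 chk.py;python3 -m crank '[[[0,0,0],4,255],[[0,0,0],4,255]]' >/dev/null;python3 st.py; python3 chk.py
```

```text
11.4 [ 0.5599 -0.1079  0.1184] yang 94.67 z [ 2.e-04  0.e+00 -1.e+00] F [0.41 1.07 5.85] T [ 0.273 -0.054  0.013] 0.15013435062911093 [-0.14  0.47  0.32  1.86 -0.19  0.85  1.93]
11.4 d 21.26 Fz 5.85 ex -0.04 w 0.15 T [ 0.273 -0.054  0.013] y -0.1079
11.6 [ 0.5599 -0.1079  0.1184] yang 86.51 z [ 2.e-04  2.e-04 -1.e+00] F [-0.44  0.38  5.77] T [ 0.322 -0.039  0.032] 0.14774809314339407 [-0.16  0.47  0.36  1.86 -0.22  0.85  1.82]
11.6 d 21.32 Fz 5.77 ex -0.12 w 0.148 T [ 0.322 -0.039  0.032] y -0.1079
```

```bash
python3 -m crank '[[[0,0,0],5,255],[[0,0,0],5,255],[[0,0,0],5,255]]' >/dev/null;python3 st.py;python3 -m crank '[[[0,0,0],5,255],[[0,0,0],5,255]]' >/dev/null;python3 st.py
```

```text
11.9 [ 0.5599 -0.1077  0.1184] yang 71.47 z [ 1.e-04  3.e-04 -1.e+00] F [0.55 0.83 5.38] T [ 0.417 -0.133 -0.013] 0.15371870111412184 [-0.21  0.48  0.43  1.86 -0.26  0.85  1.6 ]
12.1 [ 0.5599 -0.1076  0.1184] yang 61.47 z [ 2.e-04  4.e-04 -1.e+00] F [0.01 2.06 5.79] T [ 0.426 -0.087  0.03 ] 0.14993891007620286 [-0.24  0.49  0.48  1.86 -0.29  0.86  1.45]
```

```bash
python3 -m crank '[[[0,0,0],5,255],[[0,0,0],5,255],[[0,0,0],5,255]]' >/dev/null;python3 st.py;python3 -m crank '[[[0,0,0],5,255],[[0,0,0],5,255],[[0,0,0],5,255]]' >/dev/null;python3 st.py
```

```text
12.4 [ 0.56   -0.1075  0.1184] yang 46.48 z [ 3.e-04  5.e-04 -1.e+00] F [-0.21  2.75  5.44] T [ 0.464 -0.129  0.04 ] 0.15333760469481816 [-0.29  0.5   0.55  1.87 -0.34  0.87  1.23]
12.7 [ 0.5601 -0.1075  0.1184] yang 31.48 z [ 4.e-04  5.e-04 -1.e+00] F [0.7  2.25 4.65] T [ 0.52  -0.185  0.053] 0.15079684178918107 [-0.34  0.51  0.62  1.87 -0.38  0.88  1.02]
```

```bash
python3 -m crank '[[[0,0,0],5,255],[[0,0,0],5,255],[[0,0,0],5,255]]' >/dev/null;python3 st.py;python3 -m crank '[[[0,0,0],5,255],[[0,0,0],5,255],[[0,0,0],0,255]]' >/dev/null;python3 st.py
```

```text
13.0 [ 0.5602 -0.1074  0.1184] yang 16.49 z [ 6.e-04  6.e-04 -1.e+00] F [1.64 1.86 5.57] T [ 0.5   -0.275  0.017] 0.15093578642782504 [-0.39  0.53  0.7   1.88 -0.43  0.89  0.81]
13.3 [ 0.5603 -0.1074  0.1184] yang 6.52 z [ 6.e-04  2.e-04 -1.e+00] F [1.76 3.23 5.46] T [ 0.545 -0.312 -0.012] 0.15148640542476918 [-0.42  0.55  0.75  1.88 -0.47  0.9   0.67]
```

```bash
python3 -m crank '[[[0,0,0],2,255],[[0,0,0],0,255]]' >/dev/null;python3 st.py;python3 -m crank '[[[0,0,0],0,120],[[0,0,0],0,120],[[0,0,0],0,120],[[0,0,0],0,120]]';python3 st.py
python3 - <<'E'
from wr import *
p,d=get_image("wrist");k=get_calibration("wrist");cv2.imwrite("pics/w4.png",cv2.resize(p[80:340,60:460,::-1],None,fx=2,fy=2))
W=wcloud(p,d,k);np.savez("w4.npz",p=p,W=W)
E
```

```text
13.5 [ 0.5603 -0.1074  0.1184] yang 4.63 z [ 7.e-04  4.e-04 -1.e+00] F [1.72 3.23 4.85] T [ 0.538 -0.356 -0.061] 0.1473782901781525 [-0.42  0.55  0.75  1.88 -0.47  0.9   0.64]
clock: 13.9
position: [0.5594, -0.1081, 0.1181]
ee_rot: [-2.129, -2.309, 0.001]
force: [-0.4, 0.3, 0.0]
width: 0.449
13.9 [ 0.5594 -0.1081  0.1181] yang 4.65 z [-7.e-04 -1.e-04 -1.e+00] F [-0.35  0.31  0.02] T [-0.123  0.059  0.023] 0.4486581931253989 [-0.42  0.55  0.75  1.88 -0.47  0.9   0.64]
```

View pics/w4.png

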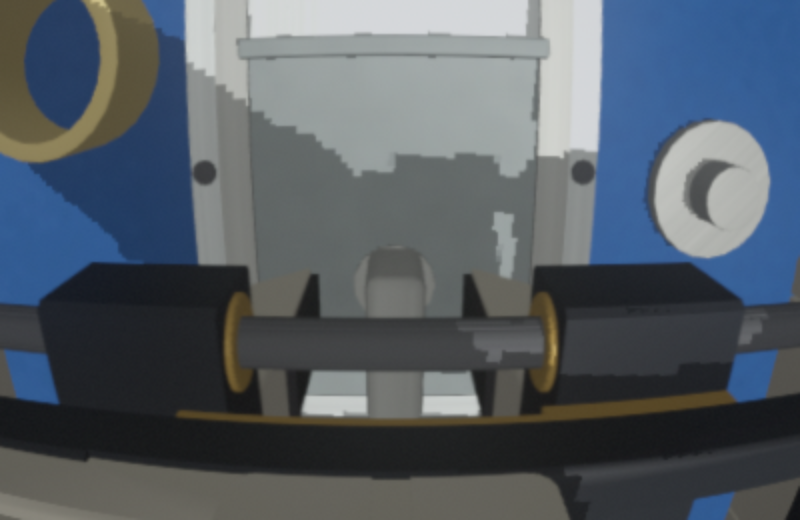

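```bash
python3 - <<'E'
import numpy as np,cv2
f=np.load("w4.npz");W=f['W']
for v in (205,212,216,220,280): print(v,[tuple((W[v,u]*1000).round().tolist()) for u in (244,250,256,262,268)])
E
python3 -m crank '[[[0,0,0],0,60],[[0,0,0],0,0],[[0,0,0],0,0],[[0,0,0],0,0]]' ;python3 -m crank '[[[0,0,-1],0,0],[[0,0,-3],0,0],[[0,0,-4],0,0],[[0,0,-4],0,0],[[0,0,0],0,0]]'
python3 st.py
python3 - <<'E'
from wr import *
p,d=get_image("wrist");k=get_calibration("wrist");cv2.imwrite("pics/w5.png",p[:,:,::-1])
W=wcloud(p,d,k);np.savez("w5.npz",p=p,W=W);z=W[...,2]
m=(z>.125)&(z<.175)&(abs(W[...,0]-.56)<.03)&(abs(W[...,1]+.106)<.03);P=W[m]
print(len(P),np.median(P[:,2]),cv2.minAreaRect((P[:,:2]*1000).astype(np.float32)))
E
```

```text
205 [(552.0, -98.0, 100.0), (555.0, -89.0, 129.0), (558.0, -88.0, 130.0), (561.0, -88.0, 129.0), (567.0, -97.0, 100.0)]
212 [(552.0, -91.0, 133.0), (555.0, -88.0, 142.0), (558.0, -88.0, 141.0), (561.0, -88.0, 140.0), (564.0, -88.0, 140.0)]
216 [(553.0, -90.0, 142.0), (556.0, -88.0, 148.0), (558.0, -88.0, 147.0), (561.0, -88.0, 146.0), (564.0, -88.0, 145.0)]
220 [(553.0, -90.0, 148.0), (556.0, -89.0, 150.0), (558.0, -89.0, 150.0), (561.0, -89.0, 149.0), (564.0, -89.0, 150.0)]
280 [(555.0, -122.0, 149.0), (558.0, -121.0, 150.0), (561.0, -120.0, 151.0), (564.0, -120.0, 151.0), (567.0, -120.0, 151.0)]
clock: 14.35
position: [0.5598, -0.108, 0.1183]
ee_rot: [-2.129, -2.31, -0.0]
force: [0.5, 0.2, -0.3]
width: 0.826
clock: 14.85
position: [0.5624, -0.1096, 0.2441]
ee_rot: [2.126, 2.304, 0.008]
force: [0.7, -0.0, -0.2]
width: 0.999
14.85 [ 0.5624 -0.1096  0.2441] yang 4.61 z [ 8.5e-03 -8.0e-04 -1.0e+00] F [ 0.66 -0.02 -0.19] T [-0.089  0.029  0.01 ] 0.9991932932642013 [-0.51  0.41  0.86  1.73 -0.34  1.14  0.53]
745 0.14770278247422736 ((559.1732177734375, -106.68434143066406), (13.922079086303711, 39.58515167236328), 4.2093634605407715)
```

View pics/w5.png

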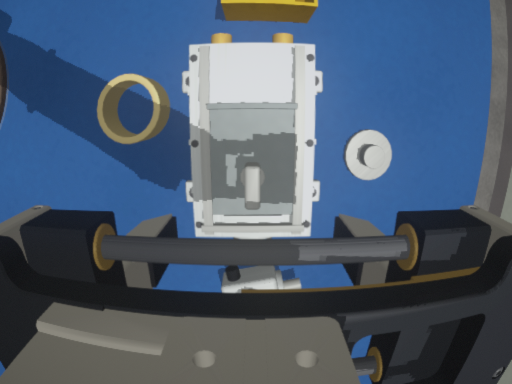

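```bash
python3 -m crank '[[[0,0,0],0,0],[[0,0,0],0,0]]'; python3 - <<'E'
from cell import workorder
print(workorder.sign_off())
E
```

```text
clock: 15.1
position: [0.5591, -0.1076, 0.2374]
ee_rot: [-2.128, -2.309, 0.001]
force: [-0.0, -0.9, 0.1]
width: 1.004
the job is handed in; nothing more can be done
None
```

The cover is home and the stud is locked; I handed the job in at about 15 s.

**What I did**
- **Cover:** I gripped the paddle at 12 N and slid the cover home until it stalled rigidly at about 7 N.
- **Press:** I pressed the stud in and felt it bottom at about 21.5 mm, with roughly 3 N on the keeper by estimate. I then eased off 0.6 mm.
- **Turn and release:** I turned the stud 90° clockwise, with no sign of a jam in the wrist force or torque. I opened the jaws, and the arm is clear of everything.

**Last checks from the wrist camera**
- **Locked height:** the paddle top is at about 148–150 mm (167 mm when up), so its centre is at about 136 mm against the 149.5 mm limit. That fits the expected 4.5 mm spring-back into the notch.
- **Turn:** the paddle lies along the housing's y, within about 0.5° of a full quarter turn.
- **Position:** the paddle centre is about 1 mm from the housing origin.
- **Loose parts:** the tape roll, flange and spare pump looked undisturbed in the last picture. I did not measure where they ended up.

**Checks that disagreed**
- **Gap at the stop:** the images show about 10 mm between the cover's visible front edge and the end-stop bar. I trusted the rigid stall and the paddle's position at the origin over that.
- **Slide distance:** the slide measured about 51 mm, against about 49 mm estimated from the pictures.
- **Sideways pull:** while pressing, the sideways load reached about the cover's drag. I nudged the cover back against the stop before continuing.

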